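# Find which way the jar cap unscrews and hold it lifted off

### The job

Open the square-bodied ceramic jar in the rack on the hob: its cap comes loose after less than a quarter turn, but nobody remembers whether its thread is ordinary or reversed, so try it one way and, if it stops, the other. Lift the loosened cap level, straight up off its jar, a good hand's breadth (about 7 cm), and finish still holding it there in the gripper above the jar; leave the round jar's cap on and the other things where they are.

Things in the scene. Friction and masses are not known exactly. Their poses are not given: they have to be found in the camera images.
- rack: Wooden board with a low steel rail on four posts, 110 x 250 x 18 mm (rail top at 58 mm), fixed on the cold glass hob (glass 5 mm above the worktop). Origin at the centre of its underside, z up, y along its length. The two jars stand fixed on it, 65 mm to either side of its centre along y (which jar is on which side changes).
- jar_square: The jar to open: square white ceramic body 70 x 70 x 60 mm, fixed in the rack, with a round neck (radius 14 mm) rising to 86 mm above its underside. Origin at the centre of its underside, z up; axes parallel to the rack's.
- jar_round: The other jar, to be left closed: round white ceramic body, diameter 70 mm, same height and neck as the square one, fixed in the rack. Origin at the centre of its underside.
- cap_square: Loose steel cap on the square jar, 70 g: ribbed cup, 50 mm diameter, 25 mm high, open below; on top an upright grip bar 50 mm long (along the cap's x), 14 mm thick (along y), from 25 to 53 mm above the origin. Origin: centre of its lower edge, 66 mm above the jar's underside when seated (1.5 mm of play sideways and up). At the start its x is within 0.1 rad of the jar's x.
- cap_square_grip (a point): Point to grip on the square jar's cap: on its axis, inside the grip bar, 49 mm above the cap's lower edge and 4 mm below the bar's top. Fingertips may reach 22 mm below this point. Close the fingers along the cap's y; a grip of about 25 N is ample, the cap turns with little resistance between its stops.
- square_neck (a point): Top centre of the square jar's neck, on the cap's turning axis, 86 mm above the jar's underside. Inside, lugs hold the cap: turned the wrong way it meets a hard stop 0.1 to 0.35 rad from the start; the other way it is free to lift with its x 0.8 to 1.1 rad from the jar's x (stop at 1.15). Which way loosens differs per start, unseen. Lifted 20 mm it is clear of the neck.
- cap_round: Identical cap on the round jar, to be left on. Origin at the centre of its lower edge, 66 mm above that jar's underside.
- jam_jar: Bystander: jam jar, diameter 71 mm, 110 mm tall, standing on the worktop to the right of the hob. Origin at the centre of its underside.
- tin: Bystander: flat round food tin, diameter 86 mm, 40 mm tall, standing on the hob about 20 cm from the rack's centre past its +y end. Origin at the centre of its underside.
- mug: Bystander: white mug, 80 x 120 x 101 mm, on the hob behind the rack. Origin near the centre of its underside.
- teaspoon: Bystander: steel teaspoon, 130 x 27 x 11 mm, lying on the hob behind the rack. Origin at its middle, underside.
Not all that is in view belongs to the job. What is shaped like the cap_round but red is not meant.

How it is judged:
By the outcome, as a careful person would: the job done as asked, in the order asked, and still so for the second after the job is handed in, while the arm keeps its last pose, push and grip.
It also fails if it takes over 35 s, if anything falls off the work surface, if the arm or the gripper's body presses on something with over 40 N, if the wrist force passes 120 N, or if a joint passes its speed limit or range.

### The arm

A 7-joint arm with a two-finger parallel gripper is mounted at the origin on a cart in front of the work surface, level with it; the furniture and walls round the work are solid. World frame = base frame: x ahead of the robot, y to its left, z up, the work surface at z = 0. Lengths are in m, angles in rad, forces in N, time in s.
With the tool pointing down it reaches from about 0.425 to 0.95 m from the base axis. Payload 16.7 kg.
Tool frame: the origin (TCP) lies at the very end of the fingers, on their centre line; the grasp point (between the pads) lies 19 mm behind it (arm.grasp_offset is the distance from the TCP to the grasp point, in m); z points along the fingers, y is the line along which they close (so a half turn about z gives the same grasp; the last joint's range is limited). The gripper opens to 94 mm and grips with 3 to 60 N. Pads are 16 mm wide; open, the fingers measure 119 mm over their backs; the gripper's body (75 mm by 177 mm) begins 78 mm behind the grasp point.
Start: joints at [-1.421, 0.426, 0.074, 1.606, -0.034, 1.111, -0.067], TCP at [0.199, 0.645, 0.205] pointing down, gripper open.
Joint ranges: [-2.85, 2.85], [-0.5, 2.14], [-1.23, 1.37], [0.21, 2.46], [-1.02, 4.16], [0.16, 2.05], [-2.73, 2.73]. Speed limits (rad/s): [1.89, 1.89, 2.39, 2.39, 3.01, 3.01, 3.01].

### API

Orientations are given as a unit quaternion [x, y, z, w].
In Python, from bench import arm, viewer gives the robot as it stands. The module is installed in compiled form; this text tells all that it offers.
- The arm moves only by the tool jog_arm, never from a script. Its argument "rows" is a list of rows, each a list of 7 numbers: the turn, a rotation vector about the tool's x, y, z in rad, then the shift along the tool's x, y, z in mm, then the finger opening in mm, from 0 to 94. In form: [[ax, ay, az, tx, ty, tz, fingers], ...]. A call has 1 to 10 rows; each row is the pose to reach, as a shift and turn from the pose commanded when the call began, along the tool's axes at that moment; what a row does not reach only later rows make up. A row lasts 1/8 s, in which the tool goes at most 62.5 mm and 10.7 degrees, less where a joint would pass 70% of its speed; a pose out of reach is approached as far as the arm can. A call with a gripper value outside its range is refused whole. The fingers move at their own pace and stop on an object; "squeeze" is the grip in N (left out, the last holds). Time passes only in rows, so rows that repeat a pose let the fingers close. It gives the time, the measured TCP pose, the force, the opening and the grip force at its end, in the units of the state.
- arm.get_obs(): the state, without advancing time (a new reading comes with each control period).
- viewer.get_image(name): name is "scene" or "side" or "wrist"; returns (picture, depth): 400x640x3 uint8, blue, green, red; 400x640 float32, m along the optical axis (not along the pixel's ray), 0 where there is no reading.
- viewer.camera_model(name): a dict with "K" (3x3 intrinsics, pixels), "rvec" (rotation vector, rad) and "tvec" (3), from world to camera coordinates, as OpenCV has them. Camera axes: x right, y down, z forward; pixel columns grow to the right and rows downward; lengths in m; the calibration is good to about 2 mm. A picture is of the moment at which its call begins: read the wrist's pose just before it. camera_model takes no time and is no camera call; for the wrist camera it gives the pose at the moment of the call.
- arm.close_job(): hands the job in; it is judged then, once.
The state is a dict: "time_s": time; "qpos": joint angles; "dq": joint speeds; "effort": joint torques, N m; "eef_pos": TCP position; "tcp_rot": TCP orientation; "ft_force": force on the tool from outside, world axes, zero at the start; "ft_torque": the same for the moment, N m; "width": opening from 0.0 (shut) to 1.0 (fully open); "grip_force": force on a finger pad.
Only numpy, scipy, OpenCV 4.12 (cv2) and the standard library are available. Lean on these libraries where they do the work, as an engineer would, in place of code of your own. Each camera call takes 0.05 s, during which the arm holds its last target. There are 200 camera calls.

## Working session

There is one attempt and no reset: what is moved stays moved. The work goes in short steps, Python scripts to look and compute and a tool call to move; the robot and the scene stay as the last step left them, time stands still between calls to the robot, and variables do not carry over. Pictures are saved under pics/ and viewed, at most 10 in all, crops included, and the job is handed in when it is done.

Besides the shell and the picture viewer there is one more tool, called after "Call:" as name([rows], argument=value, ...), one row to a line, values as JSON. jog_arm: Moves the arm, as the interface text tells. Its arguments: {"type":"object","properties":{"rows":{"type":"array","items":{"type":"array","items":{"type":"number"}}},"squeeze":{"type":"number"}},"required":["rows"]}

```bash
mkdir -p pics
cat > h.py <<'E'
import numpy as np, cv2
from bench import arm, viewer
from scipy.spatial.transform import Rotation as R
def cam(n):
    m=viewer.camera_model(n); return np.array(m["K"]),cv2.Rodrigues(np.array(m["rvec"],float))[0],np.array(m["tvec"],float).ravel()
def cloud(n,d):
    K,Rm,t=cam(n); v,u=np.mgrid[0:d.shape[0],0:d.shape[1]]
    P=np.stack([(u-K[0,2])/K[0,0]*d,(v-K[1,2])/K[1,1]*d,d],-1)
    return (P-t)@Rm
E
python3 - <<'E'
from h import *
o=arm.get_obs(); print(o)
for n in("scene","side"):
    p,d=viewer.get_image(n); cv2.imwrite(f"pics/{n}.png",p); np.savez(f"{n}.npz",p=p,d=d,c=cloud(n,d)); K,Rm,t=cam(n); print(n,-Rm.T@t)
E
```

```text
{'time_s': 0.0, 'qpos': array([-1.42148493,  0.42671861,  0.07387109,  1.60660119, -0.0340767 ,
        1.11082633, -0.06712035]), 'dq': array([-4.22750813e-04, -1.19865278e-03,  2.49014413e-04, -9.20571608e-05,
       -1.10014259e-03,  9.56579713e-04, -2.12693998e-03]), 'effort': array([-5.51017433e-05, -9.35795546e+01,  3.66695300e+00, -4.54210103e+01,
       -4.88850405e-02,  1.99357769e-02,  1.48170643e-04]), 'eef_pos': array([0.19862844, 0.64464802, 0.20478775]), 'tcp_rot': array([ 1.48880048e-01,  9.88855051e-01, -6.46024906e-04, -3.47578908e-05]), 'ft_force': array([-0.31996392,  0.72726691, -0.11261865]), 'ft_torque': array([-0.02750692,  0.02702135, -0.03813276]), 'grip_force': 0.0, 'width': 1.0027453695453894}
scene [-0.29581786 -0.48893945  0.78136683]
side [-0.18656969 -0.47656621  1.07085571]
```

View pics/scene.png

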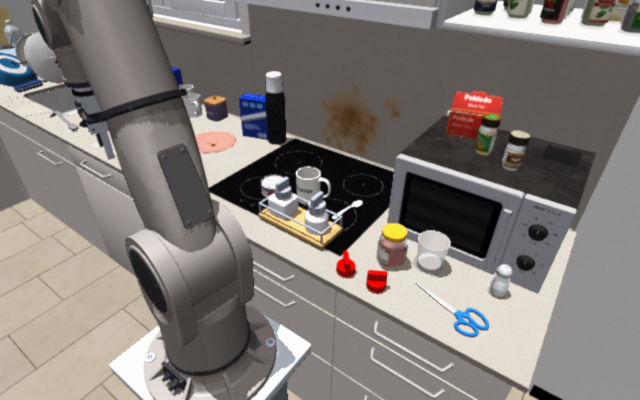

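View pics/side.png

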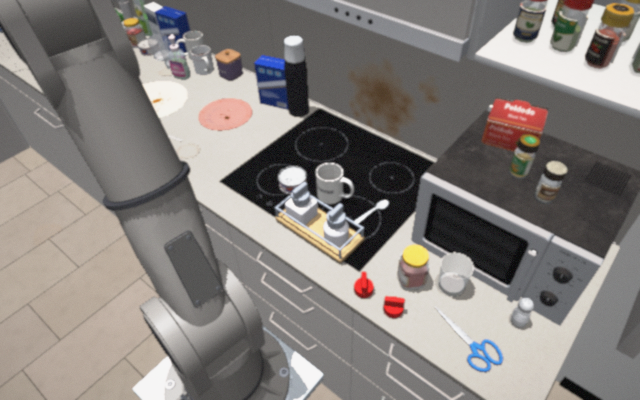

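The scene shows two steel-capped jars on the wooden rack. In the side view they are at (303,205) and (337,228). Red decoy caps lie at (363,287) and (394,305). I'll enlarge the rack to tell the square body from the round one.

Run:
```python
from h import *
s=np.load("side.npz");a=np.load("scene.npz")
A=cv2.resize(s["p"][165:265,265:395],None,fx=4.5,fy=4.5,interpolation=3)
B=cv2.resize(a["p"][160:250,245:375],None,fx=2,fy=2,interpolation=3)
C=np.zeros((A.shape[0],A.shape[1]+0,3),np.uint8);C[:]=A
cv2.imwrite("pics/crop.png",C)
for n,z,b in(("side",s,(165,265,265,395)),("scene",a,(160,250,245,375))):
    c=z["c"]; m=np.zeros(c.shape[:2],bool); m[b[0]:b[1],b[2]:b[3]]=1
    m&=(z["d"]>0)
    for lo,hi in((.135,.165),(.115,.135),(.1,.115),(.075,.09)):
        k=m&(c[...,2]>lo)&(c[...,2]<hi)
        nn,l,st,ce=cv2.connectedComponentsWithStats(k.astype(np.uint8))
        for i in range(1,nn):
            if st[i,4]>8: q=c[l==i]; print(n,lo,hi,st[i,4],ce[i].round(),q.mean(0).round(4),q.min(0).round(3),q.max(0).round(3))
```

```text
side 0.135 0.165 83 [300. 188.] [0.4669 0.1824 0.1404] [0.442 0.176 0.135] [0.491 0.192 0.145]
side 0.135 0.165 86 [336. 209.] [0.4649 0.0532 0.141 ] [0.441 0.046 0.135] [0.49  0.062 0.146]
side 0.115 0.135 93 [301. 193.] [0.4653 0.1771 0.1225] [0.443 0.158 0.115] [0.49  0.205 0.135]
side 0.115 0.135 82 [336. 216.] [0.4577 0.0488 0.1239] [0.438 0.037 0.115] [0.487 0.069 0.135]
side 0.115 0.135 9 [342. 220.] [0.4606 0.0311 0.1162] [0.45  0.029 0.115] [0.472 0.035 0.117]
side 0.1 0.115 104 [330. 174.] [0.5885 0.1761 0.1044] [0.554 0.141 0.1  ] [0.636 0.226 0.11 ]
side 0.1 0.115 109 [301. 198.] [0.4595 0.1729 0.1098] [0.441 0.158 0.1  ] [0.49  0.202 0.115]
side 0.1 0.115 112 [337. 220.] [0.4576 0.0438 0.11  ] [0.44  0.029 0.1  ] [0.489 0.069 0.115]
side 0.075 0.09 88 [329. 170.] [0.6184 0.2021 0.083 ] [0.581 0.162 0.075] [0.638 0.223 0.09 ]
side 0.075 0.09 89 [329. 185.] [0.5698 0.1638 0.0827] [0.555 0.141 0.075] [0.599 0.207 0.09 ]
side 0.075 0.09 17 [351. 185.] [0.609  0.1118 0.0836] [0.604 0.106 0.077] [0.616 0.118 0.089]
side 0.075 0.09 259 [301. 206.] [0.4568 0.1722 0.0818] [0.431 
[... 572 characters left out ...]
5 0.145 0.1  ] [0.634 0.227 0.108]
scene 0.1 0.115 96 [283. 192.] [0.4587 0.1765 0.1095] [0.442 0.161 0.1  ] [0.489 0.208 0.115]
scene 0.1 0.115 113 [317. 207.] [0.4554 0.0479 0.1096] [0.438 0.032 0.1  ] [0.488 0.081 0.115]
scene 0.075 0.09 66 [308. 174.] [0.6209 0.2062 0.0831] [0.591 0.169 0.076] [0.637 0.225 0.09 ]
scene 0.075 0.09 87 [307. 184.] [0.5701 0.168  0.083 ] [0.553 0.141 0.076] [0.605 0.211 0.09 ]
scene 0.075 0.09 12 [328. 184.] [0.6074 0.114  0.0833] [0.602 0.11  0.075] [0.613 0.119 0.089]
scene 0.075 0.09 210 [283. 200.] [0.455  0.176  0.0816] [0.432 0.151 0.075] [0.502 0.221 0.09 ]
scene 0.075 0.09 125 [316. 216.] [0.4519 0.048  0.0799] [0.432 0.027 0.075] [0.489 0.087 0.089]
```

View pics/crop.png

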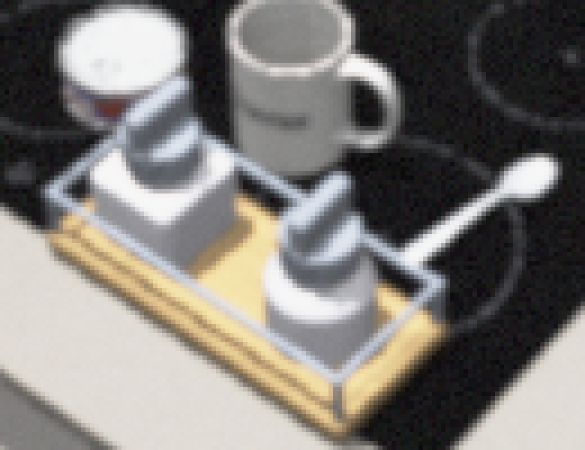

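Two caps fit by shape: the left one at side (300,188), on a box body with straight edges, and the right one at (336,209), on a cylindrical body. The left one (y≈0.18) is the square jar, so that's the target. The red pieces are decoys. Next I'll compute the hover.

```bash
cat >> h.py <<'E'
def delta(pos,yaw):
    "tool-frame row to reach TCP pos, tool straight down, with tool x at world yaw (closing line square to it), mod pi"
    o=arm.get_obs(); Rc=R.from_quat(o["tcp_rot"]); best=None
    for k in(0,np.pi):
        x=np.array([np.cos(yaw+k),np.sin(yaw+k),0]); z=np.array([0,0,-1.]); T=R.from_matrix(np.stack([x,np.cross(z,x),z],1))
        rv=(Rc.inv()*T).as_rotvec()
        if best is None or np.linalg.norm(rv)<np.linalg.norm(best): best=rv
    return best.round(3),(Rc.inv().apply(np.array(pos)-o["eef_pos"])*1000).round(1)
E
python3 - <<'E'
from h import *
for n in("side","scene"):
    c=np.load(n+".npz")["c"]; m=(c[...,2]>.137)&(c[...,2]<.147)&(abs(c[...,0]-.465)<.04)
    for y in(.183,.054):
        q=c[m&(abs(c[...,1]-y)<.03)][:,:2]; w,v=np.linalg.eigh(np.cov(q.T)); print(n,q.mean(0),np.arctan2(v[1,1],v[0,1]),len(q))
print(delta([.42,.182,.26],0.0))
E
```

```text
side [0.46753581 0.18299997] 3.0836584371134257 69
side [0.46484079 0.05344424] -3.1138640961282777 81
scene [0.46489281 0.1863728 ] 3.111648434888149 51
scene [0.46315725 0.05625698] -3.13056857434453 60
(array([-0.001, -0.   , -0.299]), array([-347.8, -377.1,  -54.7]))
```

Call:
jog_arm([
  [0,0,-0.03,-15,-15,-40,94],
  [0,0,-0.06,-50,-54,-55,80],
  [0,0,-0.09,-87,-94,-55,70],
  [0,0,-0.12,-124,-134,-55,60],
  [0,0,-0.16,-161,-175,-55,60],
  [0,0,-0.2,-198,-215,-55,60],
  [0,0,-0.24,-236,-256,-55,60],
  [0,0,-0.27,-273,-296,-55,60],
  [0,0,-0.3,-311,-337,-55,60],
  [0,0,-0.3,-348,-377,-55,60],
], squeeze=25)

```text
time_s: 1.35
eef_pos: [0.4207, 0.1804, 0.2605]
tcp_rot: [-0.001, 1.0, 0.0, -0.0]
ft_force: [1.0, 0.6, -0.0]
width: 0.637
grip_force: 0.0
```

Call:
jog_arm([
  [0,0,0,0,0,0,60],
  [0,0,0,0,0,0,60],
])

```text
time_s: 1.6
eef_pos: [0.4201, 0.1826, 0.2604]
tcp_rot: [-0.001, 1.0, 0.0, -0.0]
ft_force: [-0.3, 0.3, -0.5]
width: 0.639
grip_force: 0.0
```

Run:
```python
from h import *
o=arm.get_obs(); print(o["time_s"],o["eef_pos"],o["tcp_rot"],o["qpos"],np.abs(o["dq"]).max())
c0=cam("wrist");p,d=viewer.get_image("wrist"); cv2.imwrite("pics/w1.png",p); c=cloud("wrist",d); np.savez("w1.npz",p=p,d=d,c=c)
m=(d>0)&(c[...,2]>.134)&(c[...,2]<.15)
nn,l,st,ce=cv2.connectedComponentsWithStats(m.astype(np.uint8))
for i in range(1,nn):
    if st[i,4]>40:
        q=c[l==i]; r=cv2.minAreaRect((q[:,:2]*1000).astype(np.float32)); print(st[i],ce[i],q.mean(0),q.min(0),q.max(0),r)
```

```text
1.6 [0.42007256 0.18255331 0.26040234] [-5.01806479e-04  9.99999866e-01  2.42974364e-05 -1.26564010e-04] [-9.03751649e-01 -2.57626496e-03  3.56413754e-01  2.01866667e+00
  8.04176067e-04  1.12553141e+00  1.02411445e+00] 0.01668205387527995
[182 217  21  49 677] [191.82127031 238.34711965] [0.45963512 0.05971868 0.14109178] [0.43933684 0.05137275 0.13404646] [0.48766748 0.06580054 0.14553303] ((463.6487731933594, 58.4210319519043), (48.46302795410156, 13.464432716369629), 2.3810317516326904)
[316 220  16  50 681] [323.57856094 244.10572687] [0.46504267 0.18752571 0.14177375] [0.44209302 0.18007008 0.13460881] [0.49101107 0.19478807 0.14475635] ((466.542724609375, 187.56544494628906), (13.95193862915039, 48.80113983154297), 87.9774398803711)
```

View pics/w1.png

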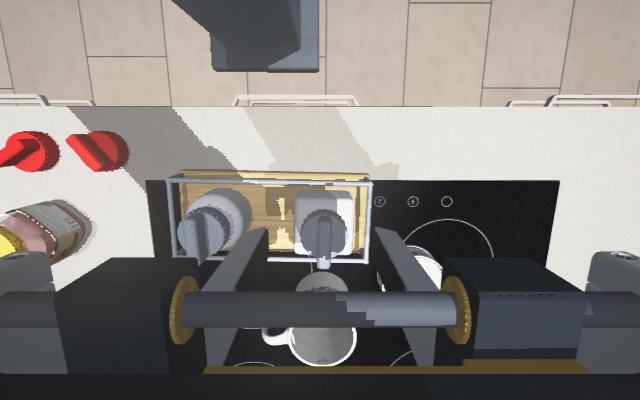

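The wrist view confirms it: the square body with its bar is at (323,240) and the round jar is at (192,238). Bar centre is about (0.4665, 0.187), yaw about -0.035.

Run:
```python
from h import *
print(delta([.4665,.1872,.121],-.035))
```

```text
(array([-0.   , -0.   ,  0.037]), array([-46.6,   4.1, 139.3]))
```

Call:
jog_arm([
  [0,0,0.037,-25,4,20,50],
  [0,0,0.037,-46.5,4,50,46],
  [0,0,0.037,-46.5,4,80,46],
  [0,0,0.037,-46.5,4,105,46],
  [0,0,0.037,-46.5,4,125,46],
  [0,0,0.037,-46.5,4,139,46],
  [0,0,0.037,-46.5,4,139,46],
])

```text
time_s: 2.52
eef_pos: [0.4661, 0.1867, 0.1208]
tcp_rot: [0.017, 1.0, -0.0, -0.001]
ft_force: [0.3, -1.0, -0.5]
width: 0.49
grip_force: 0.0
```

Call:
jog_arm([
  [0,0,0,0,0,0,25],
  [0,0,0,0,0,0,10],
  [0,0,0,0,0,0,5],
  [0,0,0,0,0,0,5],
  [0,0,0,0,0,0,5],
  [0,0,0,0,0,0,5],
], squeeze=25)

```text
time_s: 3.28
eef_pos: [0.4669, 0.1865, 0.1218]
tcp_rot: [0.018, 1.0, 0.0, 0.0]
ft_force: [-1.7, 0.2, 6.0]
width: 0.151
grip_force: 25.0
```

Run:
```python
from h import *
o=arm.get_obs(); print({k:np.round(o[k],3) for k in o})
```

```text
{'time_s': np.float64(3.275), 'qpos': array([-0.834,  0.256,  0.379,  2.087, -0.129,  0.82 ,  1.157]), 'dq': array([ 0.   , -0.   ,  0.   ,  0.001, -0.001, -0.001,  0.001]), 'effort': array([ 1.4700e-01, -5.8638e+01,  5.2500e+00, -3.5424e+01,  5.7000e-02,
       -4.0600e-01,  1.0000e-03]), 'eef_pos': array([0.467, 0.186, 0.122]), 'tcp_rot': array([0.018, 1.   , 0.   , 0.   ]), 'ft_force': array([-1.748,  0.168,  6.009]), 'ft_torque': array([-0.064,  0.318,  0.012]), 'grip_force': np.float64(25.001), 'width': np.float64(0.151)}
```

Call:
jog_arm([
  [0,0,-0.06,0,0,-1,5],
  [0,0,-0.12,0,0,-1,5],
  [0,0,-0.18,0,0,-1,5],
])

```text
time_s: 3.65
eef_pos: [0.4666, 0.1863, 0.1224]
tcp_rot: [-0.073, 0.997, -0.0, -0.0]
ft_force: [0.1, -0.1, -0.1]
width: 0.147
grip_force: 25.0
```

```bash
cat > s.py <<'E'
from h import *
o=arm.get_obs(); print(o["time_s"],o["eef_pos"].round(4),"yaw",R.from_quat(o["tcp_rot"]).as_matrix()[:2,0].round(3),o["ft_force"].round(2),o["ft_torque"].round(3),o["width"],o["grip_force"],"q7",o["qpos"][6])
E
python3 s.py
```

```text
3.65 [0.4666 0.1863 0.1224] yaw [-0.989 -0.146] [ 0.08 -0.1  -0.09] [-0.013  0.01  -0.005] 0.14692666499835744 24.998970329761505 q7 1.3254621040529693
```

Turned 0.18 with no torque; continuing in the same direction in small steps.

Call:
jog_arm([
  [0,0,-0.06,0,0,0,5],
  [0,0,-0.12,0,0,0,5],
])

```text
time_s: 3.9
eef_pos: [0.4667, 0.1862, 0.1224]
tcp_rot: [-0.132, 0.991, -0.0, -0.0]
ft_force: [-0.0, -0.2, 0.3]
width: 0.154
grip_force: 26.0
```

```bash
python3 s.py
```

```text
3.9 [0.4667 0.1862 0.1224] yaw [-0.965 -0.262] [-0.04 -0.25  0.29] [-0.009  0.028 -0.588] 0.15364856943903016 25.96643775701523 q7 1.4372525629337103
```

There's a torque of -0.59 Nm and the grip is widening, so this is the hard stop. I'll reverse towards yaw ≈ -0.97.

Call:
jog_arm([
  [0,0,0.1,0,0,0,5],
  [0,0,0.2,0,0,0,5],
  [0,0,0.32,0,0,0,5],
  [0,0,0.44,0,0,0,5],
  [0,0,0.56,0,0,0,5],
  [0,0,0.68,0,0,0,5],
])

```text
time_s: 4.65
eef_pos: [0.4667, 0.1863, 0.1224]
tcp_rot: [0.208, 0.978, -0.0, -0.0]
ft_force: [-0.7, -0.1, -1.2]
width: 0.144
grip_force: 25.0
```

```bash
python3 s.py
```

```text
4.65 [0.4667 0.1863 0.1224] yaw [-0.913  0.408] [-0.68 -0.1  -1.23] [ 0.017 -0.013  0.013] 0.14414280973927399 24.997064173221588 q7 0.7993422720371058
```

Call:
jog_arm([
  [0,0,0.12,0,0,0,5],
  [0,0,0.24,0,0,0,5],
  [0,0,0.36,0,0,0,5],
  [0,0,0.48,0,0,0,5],
  [0,0,0.54,0,0,0,5],
  [0,0,0.54,0,0,0,5],
])

```text
time_s: 5.4
eef_pos: [0.4668, 0.1866, 0.1225]
tcp_rot: [0.46, 0.888, 0.0, 0.0]
ft_force: [0.5, 0.9, -0.4]
width: 0.146
grip_force: 25.0
```

```bash
python3 s.py
```

```text
5.4 [0.4668 0.1866 0.1225] yaw [-0.577  0.816] [ 0.5   0.92 -0.44] [ 0.364 -0.227 -0.032] 0.14563270949193632 24.998872876167297 q7 0.3076015141226389
```

No stop this way, and the cap is at about 0.93 rad relative to the jar. Lifting gently first.

Call:
jog_arm([
  [0,0,0,0,0,-2,5],
  [0,0,0,0,0,-5,5],
  [0,0,0,0,0,-8,5],
])

```text
time_s: 5.78
eef_pos: [0.4669, 0.1864, 0.1308]
tcp_rot: [0.46, 0.888, 0.0, 0.0]
ft_force: [0.8, 3.0, -2.2]
width: 0.149
grip_force: 25.0
```

```bash
python3 s.py
```

```text
5.775 [0.4669 0.1864 0.1308] yaw [-0.577  0.817] [ 0.8   3.03 -2.2 ] [ 0.707 -0.422 -0.039] 0.1490126183101972 24.997594356536865 q7 0.29779634019377693
```

Call:
jog_arm([
  [0,0,0,0,0,-4,5],
  [0,0,0,0,0,-9,5],
  [0,0,0,0,0,-15,5],
  [0,0,0,0,0,-23,5],
  [0,0,0,0,0,-33,5],
  [0,0,0,0,0,-44,5],
  [0,0,0,0,0,-55,5],
  [0,0,0,0,0,-64,5],
  [0,0,0,0,0,-64,5],
  [0,0,0,0,0,-64,5],
])

```text
time_s: 7.02
eef_pos: [0.4666, 0.1863, 0.1942]
tcp_rot: [0.46, 0.888, -0.0, -0.0]
ft_force: [-0.4, -1.1, -0.9]
width: 0.142
grip_force: 25.0
```

```bash
python3 s.py
python3 - <<'E'
from h import *
o=[]
for n in("side","wrist"):
    p,d=viewer.get_image(n); o.append(p); c=cloud(n,d)
    m=(d>0)&(c[...,2]>.15)&(c[...,2]<.217)&(abs(c[...,0]-.467)<.05)&(abs(c[...,1]-.187)<.05); q=c[m]; print(n,m.sum(),q.min(0),q.max(0))
A=cv2.resize(o[0][130:265,225:395],(640,508)); cv2.imwrite("pics/end.png",A)
E
```

```text
7.025 [0.4666 0.1863 0.1942] yaw [-0.577  0.817] [-0.44 -1.12 -0.88] [-0.063  0.109  0.022] 0.14229755888751808 24.99877542257309 q7 0.22816322872357933
side 329 [0.44083217 0.15653662 0.16132372] [0.48687231 0.20137576 0.2169309 ]
wrist 4535 [0.44041871 0.16522551 0.16297027] [0.4883686  0.21209363 0.21698961]
```

View pics/end.png

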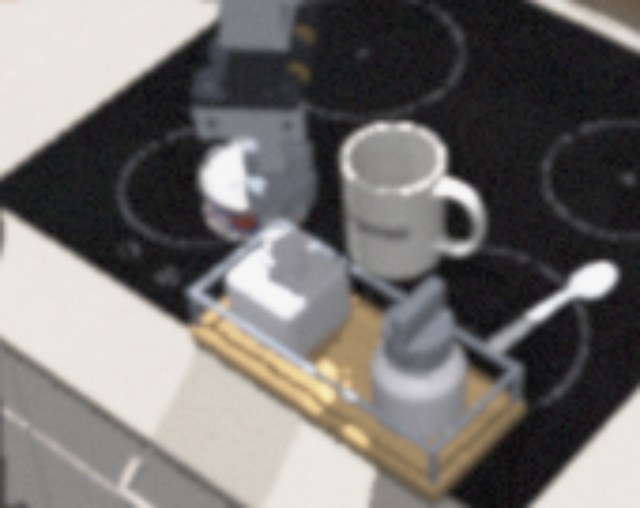

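The picture shows the square jar's bare neck at about (293,255) with the cap held above it, lower edge at z≈0.161 (seated 0.089). The round jar's cap is still on, and the other things haven't moved. Handing in.

```bash
python3 -c "
from bench import arm
print(arm.close_job())"
```

```text
the job is handed in; nothing more can be done
None
```

The square jar is open: its cap hit the stop counter-clockwise (seen from above), came loose clockwise, and is held about 72 mm above its seat over the jar, with the round jar's cap still on; the job is handed in, with no verdict shown.

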